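Mist the brick cheese with the pump bottle

ROBOT

A 7-joint arm with a two-finger parallel gripper is mounted at the origin on the work surface. World frame = base frame: x ahead of the robot, y to its left, z up, the work surface at z = 0. Lengths are in mm, angles in degrees, forces in N, time in s.
With the tool pointing down it reaches from about 350 to 900 mm from the base axis. Payload 8.1 kg.
Tool frame: the origin (TCP) lies between the finger pads; the fingertips stand 25 mm ahead of it and the grasp point (between the pads) lies 6 mm ahead of it; z points along the fingers, y is the direction in which the jaws open and shut (so a half turn about z gives the same grasp; the last joint's range is limited). The gripper opens to 85 mm and grips with 20 to 120 N. Pads are 22 mm wide; open, the fingers measure 114 mm over their backs; the gripper's body (76 mm by 85 mm) begins 54 mm behind the grasp point. The pads swing forward as they close: fully open they stand 13 mm farther back than shut.
Start: joints at [67.918, 24.895, 1.432, 90.138, -0.665, 64.973, -4.303], TCP at [174.379, -600.193, 256.323] pointing down, gripper open.
Joint ranges: [-149.89, 149.89], [-25.12, 119.58], [-72.63, 75.52], [4.76, 147.25], [-75.54, 255.54], [6.69, 114.76], [-157.13, 157.13]. Speed limits (degrees/s): [127.2, 127.2, 172.46, 172.46, 180, 180, 180].

INTERFACE

Orientations are given as [roll, pitch, yaw] about the fixed x, y, z axes, in that order (R = Rz(yaw) Ry(pitch) Rx(roll)).
In Python, from rig import * gives the robot as it stands.
- The arm moves only by the tool play_rows, never from a script. Its argument "steps" is a list that holds one entry, the list of rows, each a list of 5 numbers: the shift along the tool's x, y, z in mm, then the turn about the tool's z in degrees, then the opening, from 0 (shut) to 1 (fully open). A call has 1 to 8 rows; each row shifts and turns the commanded pose from where the row before left it, along the tool's axes as they then stand; what a row does not reach is not made up. A row lasts 1/12 s, in which the tool goes at most 41.7 mm and 7.16 degrees, less where a joint would pass 70% of its speed; a pose out of reach is approached as far as the arm can. A call is refused whole if a number of a shift passes 41.7 or a number of a turn 7.16, either way. A call with a gripper value outside its range is refused whole. The fingers move at their own pace and stop on an object; the grip force is fixed at half the most. Time passes only in rows, so rows that do not move let the fingers close. It gives the time, the measured TCP pose, the force and the opening at its end, in the units of the state.
- read_state(): the state, without advancing time (a new reading comes with each control period).
- get_image(name): name is "scene" or "top"; returns the picture (420x560x3 uint8, blue, green, red); there is no depth.
- camera_info(name): a dict with "fx", "fy", "cx", "cy" (pixels), "origin" and "orientation" of the camera in the world. Camera axes: x right, y down, z forward; pixel columns grow to the right and rows downward; lengths in mm; the calibration is good to about 2 mm. A picture is of the moment at which its call begins. camera_info takes no time and is no camera call.
- finish_job(): hands the job in, once; it reports no verdict.
The state is a dict: "time": time; "qpos": joint angles; "qd": joint speeds; "effort": joint torques, N m; "tcp_pos": TCP position; "eef_rot": TCP orientation; "wrist_force": force on the tool from outside, world axes, zero at the start; "torque": the same for the moment, N m; "gripper_width": finger opening in mm.
Only numpy, scipy, OpenCV 4.12 (cv2) and the standard library are available. Lean on these libraries where they do the work, as an engineer would, in place of code of your own. Each camera call takes 0.05 s, during which the arm holds its last target. There are 200 camera calls.

TASK

Take the brick-shaped cheese from the ripening board and, keeping it upright, set it down gently (not dropped), lengthways and centred, on the white slatted stand. Then turn the parked spout of the bottle beside it so that its nozzle is straight above the middle of the cheese, and only then press the pump head all the way down and let it spring back up. Leave the cheese on the stand under the nozzle, and leave the two round cheeses and the brush where they are.

Things in the scene. Friction and masses are not known exactly. Their poses are not given: they have to be found in the camera images.
- station: the misting station, fixed: a steel base plate 110 x 250 x 8 mm (x, y, z). Origin at the centre of its underside, z up. On it, at y = +60 mm, stands the fixed white bottle (radius 34 mm, shoulder at height 130-148 mm) with a 110 mm high clamp post just behind it (y = +104 mm); at y = -55 mm the slatted stand.
- stand_top (a point): centre of the top face of the white slatted stand; axes as the station. The stand is 70 mm (station x) by 110 mm (station y, its long side, pointing at the bottle); its flat top is 30 mm above the table and has no rim. Its centre is 115 mm from the bottle's axis.
- swivel (a joint): turn of the pump head with its spout about the bottle's vertical axis, rad. 0: spout points along the station's -y, so its nozzle is over the centre of the stand. It grows clockwise seen from above; at pi/2 the spout points along the station's -x. It starts parked between 1.15 and 1.5; range -0.5 to 1.8. Light friction (0.06 N m), it stays where it is left.
- pump (a joint): travel of the sprung pump head straight down, m: 0 up, 0.012 fully down. The spring takes 3 N to start and 9 N at the bottom, and lifts the head again.
- cap_top (a point): centre of the flat top of the pump head (a grey upright disc 48 mm across, 34 mm tall, on the bottle's axis): the place to press. 220 mm above the table when up.
- spout_grip (a point): a point on the centre line of the spout, 80 mm from the bottle's axis. The spout is a level grey bar 16 mm wide and 16 mm tall, its top 206 mm above the table, that sticks out of the pump head from 24 to 123 mm from the axis; it turns and sinks with the head. Site axes turn with the spout: its -y points outwards.
- nozzle (a point): lower end of the nozzle, a short stub (14 mm across) that points down from the spout's outer end, 115 mm from the bottle's axis, 176 mm above the table.
- board: wooden ripening board lying on the table, fixed, 170 x 340 x 18 mm (x, y, z), origin at the centre of its underside. Three cheeses stand on it in a row along its y, about 110 mm apart, in any order.
- brick: the brick-shaped cheese, loose, 100 x 50 x 45 mm (x, y, z), about 0.24 kg, brown rind; origin at the centre of its underside, x along its length.
- wheel_a: a round cheese, loose, 80 mm across, 50 mm tall, brown rind; origin at the centre of its underside. To be left alone.
- wheel_b: another round cheese, the same size. To be left alone.
- brush: a flat rind brush, 200 mm long, 42 mm wide, 20 mm tall, with a round wooden handle, lying on the table beyond the board and station; origin at its middle. To be left alone.
Mind the look-alikes: they are no part of the job. What is shaped like the brick but blue or yellow is not meant.

How it is judged (in metres and radians):
On the way, in this order (a step that is already met when the one before it is completed fails the run):
1. the brick cheese rests on the slatted stand, centred within 15 mm and lengthways within 0.2 rad, let go (horizontal distance between brick and stand_top below 0.015 m and z of brick in the frame of stand_top between -0.004 and 0.004 m and angle between the x axis of brick and the y axis of stand_top, either way round below 0.2 rad and contact force between the fingers and brick below 0.1 N), for 0.2 s.
2. the nozzle is over the middle of the cheese (within 20 mm seen from above), the pump head still up (horizontal distance between nozzle and brick below 0.02 m and value of joint pump below 0.003 m), for 0.2 s.
3. the pump head is pressed down at least 10 of its 12 mm with the nozzle over the cheese (value of joint pump above 0.01 m and horizontal distance between nozzle and brick below 0.02 m), for 0.05 s.
At the end, for the whole second after the job is handed in: The pump head is up again (within 2 mm); the brick cheese rests flat and still on the stand, within 15 mm of its centre and lengthways within 0.2 rad, with the nozzle within 20 mm of the cheese's middle seen from above (value of joint pump below 0.002 m and horizontal distance between nozzle and brick below 0.02 m and horizontal distance between brick and stand_top below 0.015 m and z of brick in the frame of stand_top between -0.004 and 0.004 m and angle between the x axis of brick and the y axis of stand_top, either way round below 0.2 rad and linear speed of brick below 0.02 m/s); the robot touches nothing.
It fails at once if the pump head is pressed (more than 6 mm) while the nozzle is not over the cheese (more than 25 mm off) (value of joint pump above 0.006 m and horizontal distance between nozzle and brick above 0.025 m).
It fails at once if the brick cheese is dropped: it falls free more than 15 mm above the stand (height (world z) of brick above 0.045 m and contact force between brick and anything else below 0.01 N).
It fails at once if the brick cheese is tipped by more than 0.6 rad (angle between brick's own z axis and vertical above 0.6 rad).
It fails at once if a round cheese is moved by more than 20 mm (distance of any of wheel_a, wheel_b from where it was at the start of the episode above 0.02 m).
It fails at once if the brush is moved by more than 30 mm (distance of brush from where it was at the start of the episode above 0.03 m).
It also fails if it takes over 70 s, if anything falls off the work surface, if the arm or the gripper's body presses on something with over 40 N, if the wrist force passes 120 N, or if a joint passes its speed limit or range.

## Working session

There is one attempt and no reset: what is moved stays moved. The work goes in short steps, Python scripts to look and compute and a tool call to move; the robot and the scene stay as the last step left them, time stands still between calls to the robot, and variables do not carry over. Pictures are saved under pics/ and viewed, on a budget of 10 in all, crops included, one or two more only if the job needs it, and the job is handed in when it is done.

Besides the shell and the picture viewer there is one more tool, called after "Emit:" as name(argument=value, ...), one argument or row to a line, values as JSON. play_rows: Moves the arm, as the interface text tells. Its arguments: {"type":"object","properties":{"steps":{"type":"array","items":{"type":"array","items":{"type":"array","items":{"type":"number"}}}}},"required":["steps"]}

```bash
mkdir -p pics; ls; python3 - <<'E'
from rig import *
import cv2
s=read_state();print(s['tcp_pos'],s['eef_rot'],s['time'],s['gripper_width'])
for n in('scene','top'):
    print(n,camera_info(n)); cv2.imwrite(f'pics/{n}0.png',get_image(n))
E
```

```text
pics
[ 174.21690808 -599.75514399  255.52928621] [-1.79912242e+02  7.99462725e-03  1.61955788e+01] 0.0 85.52999438938728
scene {'fx': 478.6337388078336, 'fy': 478.6337388078336, 'cx': 276.0410363561859, 'cy': 207.49740807540428, 'origin': array([ 853.51936158, -495.11262694, 1111.29985789]), 'orientation': array([-147.87781982,    0.26169739,   33.69216813])}
top {'fx': 443.82400942366195, 'fy': 443.82400942366195, 'cx': 285.86291384781674, 'cy': 203.75605379529316, 'origin': array([ 388.13473406,   12.33787786, 1227.18257689]), 'orientation': array([-172.65022296,   -0.84947105,  -90.80467849])}
```

View pics/top0.png

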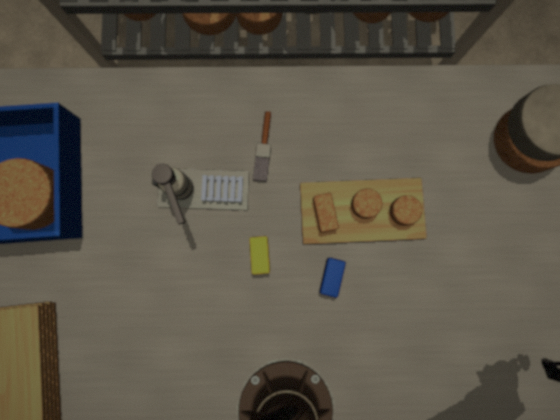

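View pics/scene0.png

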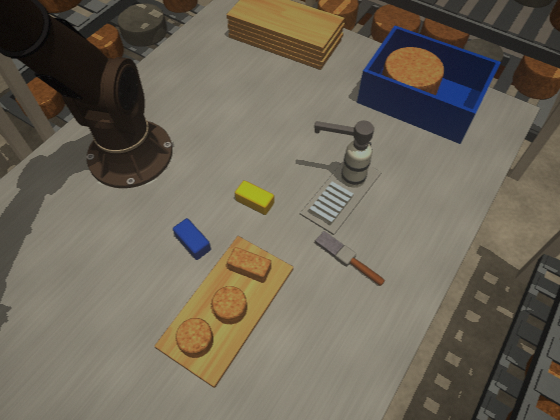

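The top view shows the brick cheese at (325,213). Possible confusions are the yellow block (260,256), the blue block (333,278) and the round cheeses (367,205) and (406,210). The stand is at (222,190), the pump head at (163,175) with its spout tip at (181,219), and the brush at (263,150). I choose (325,213) because it is brown and brick-shaped, and check it in a close crop.

```bash
cat > h.py <<'E'
from rig import *
import cv2, numpy as np
from scipy.spatial.transform import Rotation as R
def ray(n,u,v,z):
    c=camera_info(n);d=R.from_euler('xyz',c['orientation'],degrees=True).apply([(u-c['cx'])/c['fx'],(v-c['cy'])/c['fy'],1])
    o=np.array(c['origin']);return o+d*(z-o[2])/d[2]
def proj(n,p):
    c=camera_info(n);q=R.from_euler('xyz',c['orientation'],degrees=True).inv().apply(np.array(p)-c['origin'])
    return q[...,0]/q[...,2]*c['fx']+c['cx'],q[...,1]/q[...,2]*c['fy']+c['cy']
def crop(img,x,y,w,h,k):
    c=cv2.resize(img[y:y+h,x:x+w],None,fx=k,fy=k,interpolation=cv2.INTER_CUBIC)
    c=cv2.convertScaleAbs(c,alpha=1.5)
    for i in range(-x%10,w,10):
        cv2.line(c,(i*k,0),(i*k,5),(0,255,0),1);cv2.putText(c,str(x+i),(i*k,14),0,.35,(0,255,0),1)
    for j in range(-y%10,h,10):
        cv2.line(c,(0,j*k),(5,j*k),(0,255,0),1);cv2.putText(c,str(y+j),(6,j*k+4),0,.35,(0,255,0),1)
    return c
E
python3 - <<'E'
from h import *
i=cv2.imread('pics/top0.png')
a=crop(i,150,155,110,100,7);cv2.imwrite('pics/c1.png',a[:600])
b=crop(i,295,170,80,80,7);cv2.imwrite('pics/c2.png',b)
E
```

```text
(no output)
```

View pics/c1.png

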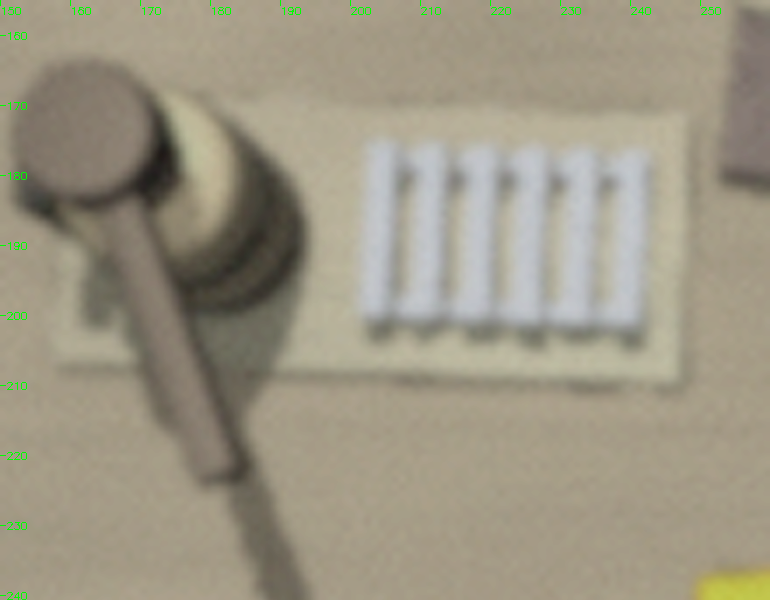

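View pics/c2.png

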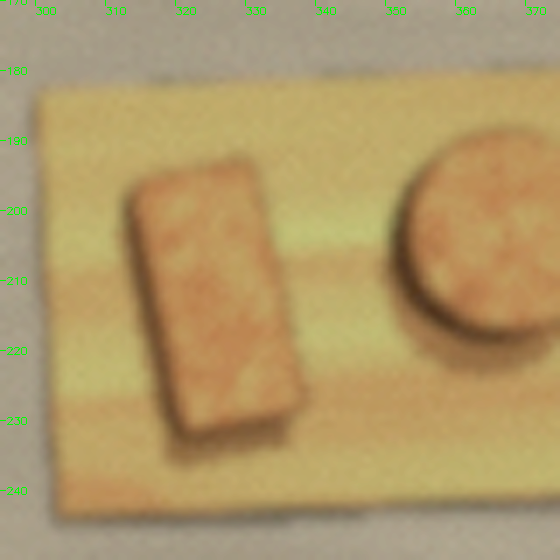

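```bash
python3 - <<'E'
from h import *
f=lambda P,z:np.array([ray('top',u,v,z)[:2] for u,v in P])
def rep(n,P,z):
    p=f(P,z);print(n,p.mean(0).round(1),'sides',[round(float(np.linalg.norm(p[i]-p[i-1])),1) for i in range(4)]);return p
s=rep('stand',[(202.6,175),(243.1,176.4),(241.7,201.7),(201.4,200.4)],30)
d=(s[0]+s[3]-s[1]-s[2]);ys=np.degrees(np.arctan2(d[1],d[0]));print('station +y dir',ys)
pl=f([(248,171.4),(247.4,209.6),(158.6,207.6)],8);print('plate',pl, 'centre',(pl[0]+pl[2])/2)
e=pl[2]-pl[1];print('plate y dir',np.degrees(np.arctan2(e[1],e[0])),np.linalg.norm(e))
b=rep('brick',[(313.3,197.1),(330.4,192.6),(338.3,226.9),(321.9,231.7)],63)
d=b[0]+b[1]-b[2]-b[3];print('brick x dir',np.degrees(np.arctan2(d[1],d[0])))
cap=f([(162.1,173.9)],220)[0];tip=f([(181.9,223.3)],206)[0];t=tip-cap
print('cap',cap,'tip',tip,np.linalg.norm(t),'spout dir',np.degrees(np.arctan2(t[1],t[0])))
print('cap-stand',np.linalg.norm(cap-s.mean(0)),np.degrees(np.arctan2(*(cap-s.mean(0))[::-1])))
E
```

```text
stand [586.8 165.4] sides [70.1, 110.7, 70.0, 109.4]
station +y dir 87.39334880891994
plate [[637.52540225  96.52030941]
 [530.15722985  98.51293475]
 [538.71704509 342.84801581]] centre [588.12122367 219.68416261]
plate y dir 87.99357181994586 244.48497350659426
brick [ 514.8 -112.7] sides [94.4, 47.2, 93.4, 45.2]
brick x dir 11.981004141055017
cap [590.48399507 279.11918046] tip [477.24109728 235.01245889] 121.52924252583713 spout dir -158.71969576508914
cap-stand 113.80675286105256 88.15509493020221
```

Emit:
play_rows(
  steps=[
    [[0,0,0,4.2,0.82],[29,-27,0,0,0.82],[29,-27,0,0,0.82],[29,-27,0,0,0.82],[29,-27,0,0,0.82],[29,-27,0,0,0.82],[29,-27,0,0,0.82],[29,-27,0,0,0.82]],
  ],
)

```text
time: 0.77
tcp_pos: [334.2, -371.3, 256.1]
eef_rot: [-180.0, 0.0, 12.0]
wrist_force: [1.2, -0.8, 0.1]
gripper_width: 69.9
```

Emit:
play_rows(
  steps=[
    [[29,-27,0,0,0.82],[29,-27,0,0,0.82],[29,-27,0,0,0.82],[29,-27,0,0,0.82],[29,-27,0,0,0.82],[29,-27,0,0,0.82],[20,-20,0,0,0.82],[0,0,0,0,0.82]],
  ],
)

```text
time: 1.43
tcp_pos: [488.7, -148.1, 256.2]
eef_rot: [-179.9, -0.1, 12.5]
wrist_force: [-0.0, -0.0, 0.1]
gripper_width: 69.8
```

Emit:
play_rows(
  steps=[
    [[16.5,-14.6,0,0,0.82],[16.5,-14.6,0,0,0.82],[0,0,40,0,0.82],[0,0,40,0,0.82],[0,0,40,0,0.82],[0,0,0,0,0.82],[0,0,0,0,0.82]],
  ],
)

```text
time: 2.02
tcp_pos: [510.2, -119.4, 135.2]
eef_rot: [-179.9, 0.3, 12.0]
wrist_force: [0.5, -0.6, 0.5]
gripper_width: 69.9
```

```bash
python3 - <<'E'
from h import *
s=read_state();print(s['tcp_pos'],s['eef_rot'])
i=get_image('scene');cv2.imwrite('pics/s1.png',crop(i,190,200,110,85,7))
# predicted brick corners in scene
for z in(63,18):
  for a,b in((50,25),(50,-25),(-50,-25),(-50,25)):
    p=np.array([514.8,-112.7,z])+R.from_euler('z',12,degrees=True).apply([a,b,0]);print(z,np.round(proj('scene',p),1))
E
```

```text
[ 510.21612002 -119.36246548  135.17610013] [-179.89742146    0.26697073   11.99923545]
63 [272.2 259. ]
63 [264.4 276.8]
63 [226.1 262.7]
63 [234.6 245.5]
18 [272.4 266.9]
18 [264.8 284.3]
18 [227.7 270.5]
18 [236.  253.7]
```

View pics/s1.png

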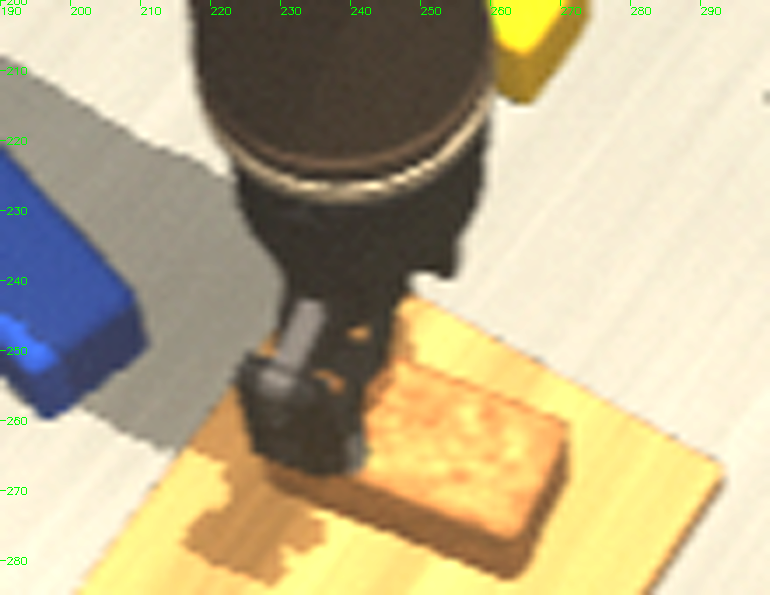

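Brown brick confirmed at crop position (250,262), with its corners within about 2–3 mm of the prediction. I correct the tool offset and descend.

Emit:
play_rows(
  steps=[
    [[6,-5.6,0,0,0.82],[0,0,0,0,0.82],[0,0,30,0,0.82],[0,0,15,0,0.82],[0,0,0,0,0.82]],
  ],
)

```text
time: 2.48
tcp_pos: [516.0, -112.3, 90.5]
eef_rot: [-180.0, 0.1, 12.0]
wrist_force: [0.2, -0.4, -0.0]
gripper_width: 70.2
```

Emit:
play_rows(
  steps=[
    [[-1,0,15,0,0.82],[0,0,13,0,0.82],[0,0,10,0,0.82],[0,0,0,0,0.82],[0,0,0,0,0]],
  ],
)

```text
time: 2.9
tcp_pos: [516.0, -112.8, 54.1]
eef_rot: [180.0, -0.0, 12.0]
wrist_force: [0.6, 0.6, 0.5]
gripper_width: 59.4
```

Emit:
play_rows(
  steps=[
    [[0,0,0,0,0],[0,0,0,0,0],[0,0,0,0,0],[0,0,0,0,0],[0,0,0,0,0],[0,0,0,0,0]],
  ],
)

```text
time: 3.4
tcp_pos: [516.5, -112.9, 54.7]
eef_rot: [180.0, -0.1, 12.0]
wrist_force: [-1.4, 0.8, 7.3]
gripper_width: 49.2
```

Emit:
play_rows(
  steps=[
    [[0,0,-8,0,0],[0,0,-20,0,0],[0,0,-30,0,0],[0,0,-30,0,0],[0,0,-12,0,0],[0,0,0,0,0]],
  ],
)

```text
time: 3.9
tcp_pos: [517.4, -113.0, 157.1]
eef_rot: [179.9, -0.3, 12.0]
wrist_force: [0.7, 0.3, -2.7]
gripper_width: 49.4
```

Emit:
play_rows(
  steps=[
    [[7,-14,0,0,0],[14,-28,0,0,0],[16,-33,0,0,0],[16,-33,0,0,0],[16,-33,0,0,0],[16,-33,0,0,0],[16,-33,0,0,0],[14,-28,0,0,0]],
  ],
)

```text
time: 4.57
tcp_pos: [578.5, 143.7, 152.3]
eef_rot: [-180.0, 0.1, 12.1]
wrist_force: [0.5, 0.4, -3.0]
gripper_width: 48.8
```

Emit:
play_rows(
  steps=[
    [[8,-17,0,0,0],[0,0,0,-4,0],[0,0,0,-7,0],[0,0,0,-7,0],[0,0,0,-7,0],[0,0,0,-7,0],[0,0,0,-7,0],[0,0,0,-7,0]],
  ],
)

```text
time: 5.23
tcp_pos: [582.6, 158.9, 152.1]
eef_rot: [-179.9, 0.1, 58.4]
wrist_force: [-0.2, 1.3, -3.2]
gripper_width: 49.2
```

Emit:
play_rows(
  steps=[
    [[0,0,0,-7,0],[0,0,0,-7,0],[0,0,0,-7,0],[0,0,0,-6,0],[0,0,0,-3,0],[0,0,0,0,0]],
  ],
)

```text
time: 5.73
tcp_pos: [582.7, 158.6, 152.1]
eef_rot: [-179.9, 0.0, 88.1]
wrist_force: [0.1, 0.6, -2.6]
gripper_width: 49.4
```

Emit:
play_rows(
  steps=[
    [[7.5,3.7,0,0,0],[0,0,0,0,0],[0,0,25,0,0],[0,0,25,0,0],[0,0,20,0,0],[0,0,7,0,0],[0,0,0,0,0]],
  ],
)

```text
time: 6.32
tcp_pos: [586.2, 166.5, 74.4]
eef_rot: [-179.8, 0.1, 88.0]
wrist_force: [0.5, -0.6, -2.7]
gripper_width: 49.3
```

```bash
python3 - <<'E'
from h import *
s=read_state();print(s['tcp_pos'],s['eef_rot'],s['qpos'])
a=crop(get_image('scene'),275,140,110,90,5);b=crop(get_image('top'),180,150,80,75,5)
c=np.zeros((450,950,3),np.uint8);c[:,:550]=a;c[:375,550:]=b
cv2.imwrite('pics/s2.png',cv2.resize(c,(798,378)))
E
```

```text
[586.18832784 166.45182158  74.40357134] [-1.79807995e+02  7.48043245e-02  8.79819220e+01] [ 4.55311326e-02  3.87732356e+01 -3.12593293e+01  1.00564682e+02
  2.58200750e+01  4.81833594e+01 -4.52496825e+01]
```

View pics/s2.png

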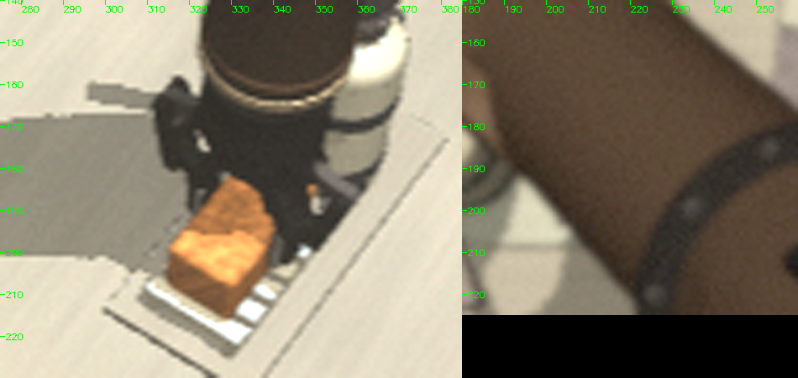

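The brick hangs level just above the stand (near end at about (325,207) in the scene view), aligned with it. I lower it in small steps.

Emit:
play_rows(
  steps=[
    [[0,0,3,0,0],[0,0,2,0,0],[0,0,1,0,0],[0,0,0,0,0]],
  ],
)

```text
time: 6.75
tcp_pos: [587.5, 166.6, 70.6]
eef_rot: [180.0, -0.0, 88.0]
wrist_force: [-0.6, 0.0, -2.9]
gripper_width: 49.0
```

Emit:
play_rows(
  steps=[
    [[0,0,1,0,0],[0,0,0,0,0]],
  ],
)

```text
time: 6.92
tcp_pos: [587.5, 166.6, 69.4]
eef_rot: [180.0, -0.0, 88.0]
wrist_force: [0.0, -0.3, -2.4]
gripper_width: 48.8
```

Emit:
play_rows(
  steps=[
    [[0,0,1,0,0],[0,0,0,0,0],[0,0,0.6,0,0],[0,0,0,0,0]],
  ],
)

```text
time: 7.25
tcp_pos: [587.3, 166.6, 67.6]
eef_rot: [-180.0, 0.0, 88.0]
wrist_force: [-0.4, -0.6, -1.8]
gripper_width: 49.5
```

Emit:
play_rows(
  steps=[
    [[0,0,0.6,0,0],[0,0,0,0,0]],
  ],
)

```text
time: 7.42
tcp_pos: [587.3, 166.6, 67.0]
eef_rot: [-180.0, 0.0, 88.0]
wrist_force: [0.7, -0.1, -2.4]
gripper_width: 48.9
```

Emit:
play_rows(
  steps=[
    [[0,0,0.8,0,0],[0,0,0,0,0]],
  ],
)

```text
time: 7.58
tcp_pos: [587.4, 166.6, 66.8]
eef_rot: [180.0, 0.0, 88.0]
wrist_force: [-2.3, -1.3, 3.2]
gripper_width: 49.5
```

Emit:
play_rows(
  steps=[
    [[0,0,0.6,0,0],[0,0,0,0,0]],
  ],
)

```text
time: 7.75
tcp_pos: [587.4, 166.6, 66.7]
eef_rot: [180.0, 0.0, 88.0]
wrist_force: [-5.0, -2.0, 10.6]
gripper_width: 49.2
```

Touchdown at 66.7, as predicted. I release and rise.

Emit:
play_rows(
  steps=[
    [[0,0,0,0,0.65],[0,0,0,0,0.75],[0,0,0,0,0.85],[0,0,0,0,0.85],[0,0,0,0,0.85],[0,0,-10,0,0.85],[0,0,-30,0,0.85],[0,0,-30,0,0.85]],
  ],
)

```text
time: 8.42
tcp_pos: [586.4, 166.3, 136.0]
eef_rot: [-179.8, 0.0, 88.0]
wrist_force: [0.9, -0.3, -0.3]
gripper_width: 72.7
```

Emit:
play_rows(
  steps=[
    [[0,0,-38,0,0.85],[0,0,-38,0,0.85],[0,0,-38,0,0.85],[0,0,-32,0,0.45],[20.3,-18.3,0,0,0.45],[20.3,-18.3,0,0,0.45],[20.3,-18.3,0,0,0.45],[20.3,-18.3,0,0,0.45]],
  ],
)

```text
time: 9.08
tcp_pos: [516.1, 251.1, 282.7]
eef_rot: [180.0, -0.0, 88.0]
wrist_force: [-0.2, 1.0, -0.2]
gripper_width: 38.3
```

Emit:
play_rows(
  steps=[
    [[0,0,0,5,0.45],[0,0,0,7,0.45],[0,0,0,7,0.45],[0,0,0,7,0.45],[0,0,0,7,0.45],[0,0,0,7,0.45],[0,0,0,7,0.45],[0,0,0,7,0.45]],
  ],
)

```text
time: 9.75
tcp_pos: [516.8, 250.5, 282.5]
eef_rot: [-180.0, -0.0, 33.7]
wrist_force: [0.0, 0.0, -0.2]
gripper_width: 38.5
```

Emit:
play_rows(
  steps=[
    [[0,0,0,7,0.45],[0,0,0,5.7,0.45],[0,0,0,0,0.45]],
  ],
)

```text
time: 10.0
tcp_pos: [516.8, 250.6, 282.5]
eef_rot: [-180.0, -0.0, 21.1]
wrist_force: [-0.4, 1.0, -0.3]
gripper_width: 38.2
```

```bash
python3 - <<'E'
from h import *
s=read_state();print(s['tcp_pos'],s['eef_rot'],s['qpos'])
a=crop(get_image('scene'),275,105,110,120,5);b=crop(get_image('top'),150,150,110,90,5)
c=np.zeros((600,1100,3),np.uint8);c[:,:550]=a;c[:450,550:]=b
cv2.imwrite('pics/s3.png',cv2.resize(c,(800,436)))
E
```

```text
[516.81233505 250.62241098 282.48146985] [-1.79991055e+02 -3.50078697e-02  2.10668134e+01] [ -13.4252998    21.17339743  -24.28756622   93.70508854    9.28255442
   67.08450708 -108.81547347]
```

View pics/s3.png

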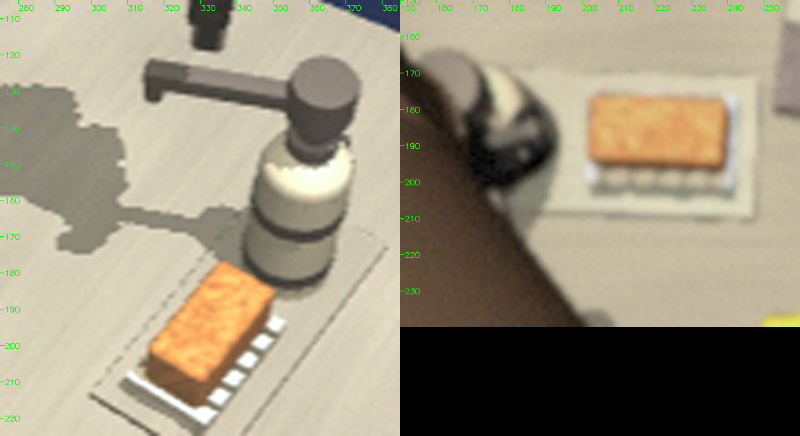

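```bash
python3 - <<'E'
from h import *
p=np.array([ray('top',u,v,75)[:2] for u,v in[(202.3,176.1),(239.9,177),(239.4,196.8),(201.7,194.8)]])
print(p.mean(0));d=p[0]+p[3]-p[1]-p[2];print(np.degrees(np.arctan2(d[1],d[0])),np.linalg.norm(d)/2)
print('tip proj',proj('scene',[477.2,235,206]),'cap proj',proj('scene',[590.5,279.1,220]))
print('grip proj',proj('scene',[516,250,206]))
E
```

```text
[585.19160922 163.25538636]
87.10565248440933 98.7816913029661
tip proj (np.float64(314.3365040041478), np.float64(123.70751722869541)) cap proj (np.float64(363.5663441485332), np.float64(127.71493212322247))
grip proj (np.float64(330.75304494941673), np.float64(126.38652594286995))
```

The brick sits on the stand within about 3 mm of centre ((221,186) in the top view). The spout (tip at (315,123) and cap at (364,128) in the scene view) matches its predicted position. I cage the spout with the jaws.

Emit:
play_rows(
  steps=[
    [[0,0,25,0,0.45],[0,0,20,0,0.45],[0,0,15,0,0.45],[0,0,10,0,0.45],[0,0,7,0,0.45],[0,0,0,0,0.32],[0,0,0,0,0.32]],
  ],
)

```text
time: 10.68
tcp_pos: [517.3, 250.5, 205.1]
eef_rot: [-180.0, -0.0, 21.3]
wrist_force: [0.3, -0.0, 0.7]
gripper_width: 27.2
```

Emit:
play_rows(
  steps=[
    [[0.24,6.2,0,-4.45,0.32],[0.24,6.2,0,-4.45,0.32],[0.24,6.2,0,-4.45,0.32],[0.24,6.2,0,-4.45,0.32],[0.24,6.2,0,-4.45,0.32],[0.24,6.2,0,-4.45,0.32],[0.24,6.2,0,-4.45,0.32],[0,0,0,0,0.32]],
  ],
)

```text
time: 11.35
tcp_pos: [544.3, 215.2, 205.8]
eef_rot: [179.9, -0.1, 52.6]
wrist_force: [0.3, -0.3, 0.1]
gripper_width: 27.3
```

Emit:
play_rows(
  steps=[
    [[0.24,6.2,0,-4.45,0.32],[0.24,6.2,0,-4.45,0.32],[0.24,6.2,0,-4.45,0.32],[0.24,6.2,0,-4.45,0.32],[0.24,6.2,0,-4.45,0.32],[0.24,6.2,0,-4.45,0.32],[0.24,6.2,0,-4.45,0.32],[0.24,6.2,0,-4.3,0.32]],
  ],
)

```text
time: 12.02
tcp_pos: [589.1, 199.8, 205.7]
eef_rot: [179.9, -0.0, 88.0]
wrist_force: [-0.9, -1.3, -0.3]
gripper_width: 27.3
```

Emit:
play_rows(
  steps=[
    [[0,0,0,0,0.32]],
  ],
)

```text
time: 12.1
tcp_pos: [589.9, 199.4, 205.3]
eef_rot: [179.9, -0.0, 87.9]
wrist_force: [-0.5, 0.5, -0.2]
gripper_width: 27.6
```

Emit:
play_rows(
  steps=[
    [[0,-3,0,0,0.32],[0,0,0,0,0.25],[0,0,0,0,0.21],[0,0,0,0,0.19],[0,0,0,0,0.18],[0,0,0,0,0.18]],
  ],
)

```text
time: 12.6
tcp_pos: [586.2, 199.8, 205.0]
eef_rot: [179.9, -0.0, 87.9]
wrist_force: [2.3, 0.6, 0.5]
gripper_width: 16.3
```

```bash
python3 - <<'E'
from h import *
s=read_state();print(s['tcp_pos'],s['wrist_force'],s['gripper_width'])
E
```

```text
[586.19921426 199.7661293  205.03986113] [2.30193982 0.64087808 0.52619925] 16.28573349041224
```

Spout centred between the pads (16.3 mm). I open, rise and look.

Emit:
play_rows(
  steps=[
    [[0,0,0,0,0.3],[0,0,0,0,0.45],[0,0,0,0,0.45],[0,0,-25,0,0.45],[0,0,-35,0,0.45],[0,0,-25,0,0.2],[0,0,0,0,0],[0,0,0,0,0]],
  ],
)

```text
time: 13.27
tcp_pos: [586.2, 200.0, 291.1]
eef_rot: [179.9, -0.1, 87.9]
wrist_force: [0.1, 0.1, -0.9]
gripper_width: 3.0
```

```bash
python3 - <<'E'
from h import *
s=read_state();print(s['tcp_pos'],s['gripper_width'])
print('nozzle goal',proj('scene',[585.4,164,206]),proj('scene',[585.4,164,176]))
a=crop(get_image('scene'),295,105,100,85,7);cv2.imwrite('pics/s4.png',a)
E
```

```text
[586.2378467  200.0281103  291.12768479] 2.9875067556107964
nozzle goal (np.float64(337.7965220171228), np.float64(161.43991733879977)) (np.float64(336.5029486077344), np.float64(169.01591927931577))
```

View pics/s4.png

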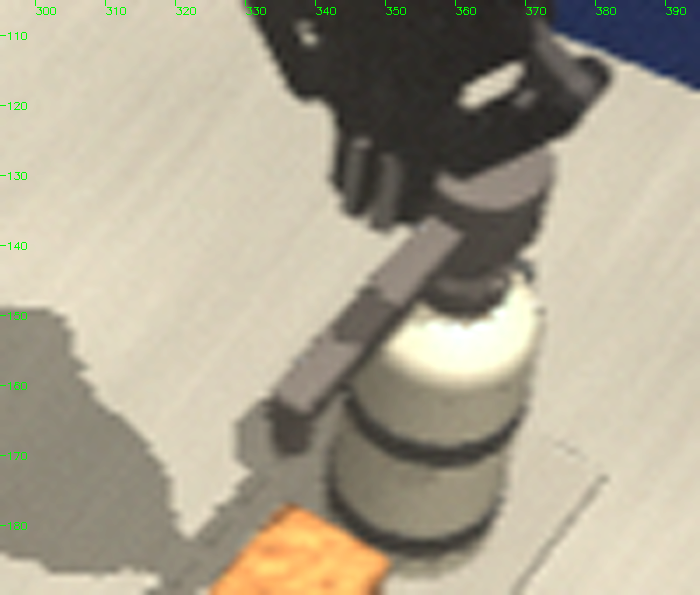

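The nozzle end appears at (336.4,170) in the scene view, against the goal (336.5,169). I go over the cap and press.

Emit:
play_rows(
  steps=[
    [[28,0.5,0,0,0],[28,0.5,0,0,0],[23,0.4,0,0,0],[0,0,0,0,0],[0,0,20,0,0],[0,0,17,0,0],[0,0,0,0,0]],
  ],
)

```text
time: 13.9
tcp_pos: [588.4, 276.6, 247.6]
eef_rot: [-179.6, 0.3, 87.9]
wrist_force: [-0.5, -0.1, -0.9]
gripper_width: 0.2
```

Emit:
play_rows(
  steps=[
    [[2.5,2,0,0,0],[0,0,3,0,0],[0,0,3,0,0],[0,0,3,0,0],[0,0,0,0,0]],
  ],
)

```text
time: 14.32
tcp_pos: [592.5, 281.1, 243.9]
eef_rot: [180.0, -0.0, 87.9]
wrist_force: [0.4, 0.4, 3.7]
gripper_width: -0.4
```

Emit:
play_rows(
  steps=[
    [[0,0,2,0,0],[0,0,2,0,0],[0,0,0,0,0]],
  ],
)

```text
time: 14.57
tcp_pos: [592.5, 281.1, 240.0]
eef_rot: [179.9, -0.0, 87.9]
wrist_force: [0.1, 1.3, 4.5]
gripper_width: -0.3
```

Emit:
play_rows(
  steps=[
    [[0,0,2,0,0],[0,0,2,0,0],[0,0,2,0,0],[0,0,0,0,0]],
  ],
)

```text
time: 14.9
tcp_pos: [592.5, 281.2, 234.3]
eef_rot: [179.9, -0.0, 87.9]
wrist_force: [0.2, 0.1, 7.3]
gripper_width: 0.0
```

Emit:
play_rows(
  steps=[
    [[0,0,1,0,0],[0,0,0.7,0,0],[0,0,0,0,0]],
  ],
)

```text
time: 15.15
tcp_pos: [592.6, 281.2, 233.2]
eef_rot: [179.9, -0.0, 87.9]
wrist_force: [-0.2, -1.1, 8.9]
gripper_width: -0.1
```

Force is 8.9 N, so it is nearly at the bottom. I push slightly further to reach the stop.

Emit:
play_rows(
  steps=[
    [[0,0,0.8,0,0],[0,0,0.6,0,0],[0,0,0,0,0],[0,0,0,0,0]],
  ],
)

```text
time: 15.48
tcp_pos: [592.8, 281.4, 233.0]
eef_rot: [179.8, -0.1, 87.9]
wrist_force: [-3.4, -2.3, 17.7]
gripper_width: -0.5
```

Stop reached: the force jumped to 17.7 N with no further travel. I release upward.

Emit:
play_rows(
  steps=[
    [[0,0,-3,0,0],[0,0,-6,0,0],[0,0,-10,0,0],[0,0,-25,0,0],[0,0,-35,0,0],[0,0,-35,0,0],[0,0,-35,0,0],[0,0,0,0,0]],
  ],
)

```text
time: 16.15
tcp_pos: [593.1, 282.5, 387.2]
eef_rot: [179.6, -0.3, 87.9]
wrist_force: [-0.7, 0.5, 0.6]
gripper_width: -0.1
```

```bash
python3 - <<'E'
from h import *
s=read_state();print(s['tcp_pos'],s['wrist_force'])
print('nozzle goal',proj('scene',[585.4,164,176]),'cap',proj('scene',[590.5,279.1,220]))
cv2.imwrite('pics/s5.png',crop(get_image('scene'),280,105,110,85,7))
E
```

```text
[593.06795113 282.4526905  387.24143343] [-0.68608723  0.54861248  0.60576661]
nozzle goal (np.float64(336.5029486077344), np.float64(169.01591927931577)) cap (np.float64(363.5663441485332), np.float64(127.71493212322247))
```

View pics/s5.png

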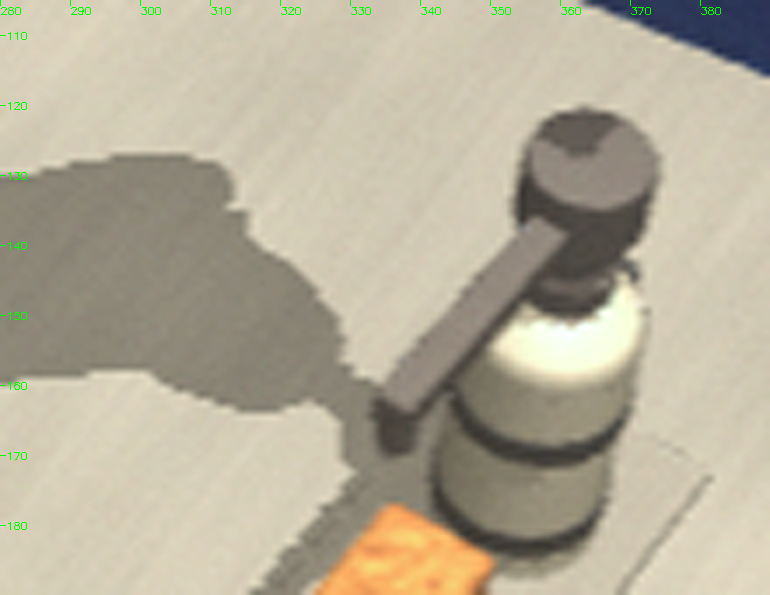

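The head is up again: cap at (364,128) and nozzle end at (336.5,169.5), both as predicted. The cheese is still in place, so I hand in.

```bash
python3 -c "
from rig import *
print(finish_job())"
```

```text
the job is handed in; nothing more can be done
None
```

I handed the job in after about 16 s of robot time. No verdict is reported, so these results rest on my own checks.

- **Placing:** I set the brick cheese down on contact with the stand. Afterwards it measured about 3 mm from the stand's centre and lengthways within about 1°.
- **Spout:** I swung it round between loosely closed jaws, then centred it. In the last picture the nozzle end was within about 1 pixel of the goal point over the cheese.
- **Pump:** I pressed the head about 12 mm to its stop. The force rose from 3.7 to 8.9 N, then jumped to 17.7 N with no further travel. The last picture shows the head back up and the arm well clear of it.

No check failed or disagreed. The round cheeses and the brush were never approached, apart from passing the wheel next to the brick, about 20 mm clear by estimate. I took no last picture of them.

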